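Spin the index disc and brake it on the mark

TASK

Check the free-running index disc on the routing jig: with a fingertip against its wooden peg, flick the disc spinning anticlockwise (seen from above), take the finger away, and let the dark mark on its rim run freely past the two-pin gate at least once. Then, while it is still turning, brake it with a fingertip so that the mark comes to rest between the two gate pins; it must not stop anywhere else after that first pass. Finish with the disc standing still there, nothing touching it, without gripping the peg hard, and leave everything else on the jig and the bench where it is.

Things in the scene. Friction and masses are not known exactly. Their poses are not given: they have to be found in the camera images.
- hub (a point): Centre of the top face of the index disc, on its upright axis: a flat plywood disc 220 mm in diameter and 18 mm thick, top face 58 mm above the bench, with a low steel washer (36 mm across, 6 mm proud) and nut (16 mm across, 11 mm proud) at the centre.
- jig: The fixed jig: a board 285 x 250 mm, 18 mm thick, under the disc. Its origin is on the disc's axis at bench height; its -x axis points to the gate; the board reaches 160 mm to -x, 125 mm to the other sides. Small loose wooden pieces (tops under 42 mm above the bench) stand on its corners.
- peg (a point): The wooden peg that stands upright on the disc, 80 mm from the hub: 22 mm in diameter, 28 mm tall (from 58 to 86 mm above the bench), fixed to the disc. This point lies on its axis at half its height (72 mm above the bench). The only thing on the disc to push against.
- mark (a point): Point on the dark radial line (6 mm wide, from 49 to 109 mm from the hub, flush with the top face and running down the rim) that is the disc's mark; the point is on that line, 100 mm from the hub, diametrically opposite the peg.
- gate (a point): Where the mark must stop: a fixed point 100 mm from the hub towards the gate, at the height of the disc's top. The gate is two upright steel pins 8 mm thick, 38 mm between centres (30 mm clear), standing 132 mm from the hub, just outside the rim, tops 70 mm above the bench. The mark's line must point between them.
- spindle (a joint): Turn of the disc in rad, counted without wrapping over whole turns, growing anticlockwise seen from above. The mark is exactly at the gate at 0, 6.283, 12.566 and so on; it starts somewhere from -4.2 to -0.9, at rest, so the first pass is at 0 and the stop is at 6.283 or a later whole turn.
- disc: The disc with its peg. It turns about the vertical on a free bearing without stops, losing only 0.1 to 0.3 rad/s each second; mass 0.36 to 0.54 kg. The peg bounces back off a finger held in its way; a fingertip pressed on the face with a few N stops the disc at once. The face is clear from 20 to 66 mm from the axis, inside the peg's sweep. Origin on the axis 20 mm below the top; +x axis to the peg.
- plug_a: Bystander: loose wooden plug 20 mm in diameter, 22 mm tall, standing on a far corner of the jig board. Origin under its centre.
- offcut_a: Bystander: loose small wooden block 30 x 22 x 18 mm on the other far corner of the jig board. Origin under its centre.
- shim: Bystander: loose dark wooden block 32 x 24 x 12 mm on the jig board beside the gate. Origin under its centre.
- tape_measure: Bystander: tape measure about 80 x 36 mm, 58 mm tall, on the bench. Origin under its centre.
- screwdriver: Bystander: screwdriver lying on the bench.
- glue: Bystander: white glue bottle 60 mm in diameter, 150 mm tall, on the bench. Origin under its centre.
- mug: Bystander: mug 80 mm in diameter, 90 mm tall, on the bench. Origin under its centre.
- offcut_b: Bystander: strip of wood 160 x 45 x 20 mm lying on the bench. Origin under its centre.

How it is judged:
By the outcome, as a careful person would: the job done as asked, in the order asked, and still so for the second after the job is handed in, with the robot touching nothing.
It also fails if it takes over 58 s, if anything falls off the work surface, if the arm or the gripper's body presses on something with over 40 N, if the wrist force passes 120 N, or if a joint passes its speed limit or range.

ROBOT

A 7-joint arm with a two-finger parallel gripper is mounted at the origin on the work surface. World frame = base frame: x ahead of the robot, y to its left, z up, the work surface at z = 0. Lengths are in m, angles in rad, forces in N, time in s.
With the tool pointing down it reaches from about 0.35 to 0.9 m from the base axis. Payload 8.1 kg.
Tool frame: the origin (TCP) lies midway between the tips of the shut fingers; the grasp point (between the pads) lies arm.grip_point_offset behind it (arm.grip_point_offset is the distance from the TCP to the grasp point, in m); y points along the fingers, z is the direction in which the jaws open and shut, and the axes are right-handed (so a half turn about y gives the same grasp; the last joint's range is limited). The gripper opens to 92 mm and grips with 3 to 60 N. Pads are 19 mm wide; open, the fingers measure 130 mm over their backs; the gripper's body (75 mm by 190 mm) begins 47 mm behind the grasp point.
Start: joints at [1.2, 0.434, 0.025, 1.573, -0.012, 1.134, -0.075], TCP at [0.165, -0.603, 0.227] pointing down, gripper open.
Joint ranges: [-2.62, 2.62], [-0.44, 2.09], [-1.27, 1.32], [0.08, 2.57], [-1.32, 4.46], [0.12, 2], [-2.74, 2.74]. Speed limits (rad/s): [2.22, 2.22, 3.01, 3.01, 3.14, 3.14, 3.14].

INTERFACE

Orientations are given as a rotation vector (axis times angle).
In Python, from cell import arm, get_image, camera_info gives the robot as it stands.
- The arm moves only by the tool carry_out, never from a script. Its argument "steps" is one flat list of numbers, 5 for each row, row after row: the opening, from 0 (shut) to 1 (fully open), then the shift along the world's x, y, z in units of 0.1 m (1.0 is 0.1 m), then the turn about the world's z in units of 45 degrees (1.0 is 45 degrees). In form: [hand, dx, dy, dz, spin, hand, dx, dy, dz, spin, ...]. A call has 1 to 12 rows; each row is the pose to reach, as a shift and turn from the pose commanded when the call began; what a row does not reach only later rows make up. A row lasts 1/10 s, in which the tool goes at most 50 mm and 8.59 degrees, less where a joint would pass 70% of its speed; a pose out of reach is approached as far as the arm can. A call with a number of a shift or a turn outside -1 to 1 is refused whole. A call with a gripper value outside its range is refused whole. The fingers move at their own pace and stop on an object; "grip_force" is the grip in N (left out, the last holds). Time passes only in rows, so rows that repeat a pose let the fingers close. It gives the time, the measured TCP pose, the force and the opening at its end, in the units of the state.
- arm.observe(): the state, without advancing time (a new reading comes with each control period).
- get_image(name): name is "scene" or "top" or "wrist"; returns (picture, depth): 420x560x3 uint8, red, green, blue; 420x560 float32, m along the optical axis (not along the pixel's ray), 0 where there is no reading.
- camera_info(name): a dict with "fovy" (degrees; the focal length in pixels is half the picture's height over the tangent of half this angle, whatever the lens; pixels are square), "cx", "cy" (the principal point, pixels), "R" (3x3) and "t" (3): a world point X has camera coordinates R X + t; the wrist camera has in their place "tool_from_camera" (4x4, takes a point from camera to tool coordinates, whose origin is the TCP and whose axes are the tool frame's). Camera axes: x right, y down, z forward; pixel columns grow to the right and rows downward; lengths in m; the calibration is good to about 2 mm. The wrist camera is an equidistant fisheye: a pixel r from the principal point sees the ray r / f radians off the axis. A picture is of the moment at which its call begins: read the wrist's pose just before it. camera_info takes no time and is no camera call.
- arm.sign_off(): hands the job in, once; it reports no verdict.
The state is a dict: "clock": time; "joints": joint angles; "dq": joint speeds; "joint_efforts": joint torques, N m; "position": TCP position; "ee_rot": TCP orientation; "force": force on the tool from outside, world axes, zero at the start; "ft_torque": the same for the moment, N m; "width": opening from 0.0 (shut) to 1.0 (fully open).
Only numpy, scipy, OpenCV 4.12 (cv2) and the standard library are available. Lean on these libraries where they do the work, as an engineer would, in place of code of your own. Each camera call takes 0.05 s, during which the arm holds its last target. There are 200 camera calls.

## Working session

There is one attempt and no reset: what is moved stays moved. The work goes in short steps, Python scripts to look and compute and a tool call to move; the robot and the scene stay as the last step left them, time stands still between calls to the robot, and variables do not carry over. Pictures are saved under pics/ and viewed, about 8 in all and at most 12, crops included, and the job is handed in when it is done.

Besides the shell and the picture viewer there is one more tool, called after "Request:" as name(argument=value, ...), one argument or row to a line, values as JSON. carry_out: Moves the arm, as the interface text tells. Shifts and turns lie within -1 to 1; 1 stands for 0.1 m of shift or 45 degrees of turn. Its arguments: {"type":"object","properties":{"steps":{"type":"array","items":{"type":"number"}},"grip_force":{"type":"number"}},"required":["steps"]}

```bash
mkdir -p pics; ls; python3 - <<'E'
from cell import arm,get_image,camera_info
import cv2,numpy as np
print(arm.observe())
for n in("top","scene"):
    c=camera_info(n);print(n,c)
    p,d=get_image(n);np.savez(f"{n}0.npz",p=p,d=d);cv2.imwrite(f"pics/{n}0.png",p[:,:,::-1])
print(camera_info("wrist"))
E
```

```text
pics
{'clock': 0.0, 'joints': array([ 1.20038754,  0.43519107,  0.02498481,  1.57411839, -0.01159488,
        1.13401653, -0.07509633]), 'dq': array([-0.00066468,  0.00036074, -0.00051641, -0.00070047, -0.00168424,
        0.00029409,  0.00167075]), 'joint_efforts': array([-1.52838138e-04, -6.67858243e+01,  9.84452069e-01, -3.14456141e+01,
       -6.06998219e-02,  4.28040465e-02,  1.64003327e-04]), 'position': array([ 0.16518167, -0.602228  ,  0.22595672]), 'ee_rot': array([-0.28030037,  2.08014962, -2.07690625]), 'force': array([-0.21194476,  0.34750856,  0.20483796]), 'ft_torque': array([ 0.01333571, -0.03087871, -0.03143167]), 'width': 0.9991748066643551}
top {'fovy': 44.903188147275586, 'cx': 274.5560162268506, 'cy': 212.51503755402243, 'R': array([[-0.02632589, -0.99952555,  0.01598802],
       [-0.98961815,  0.02379776, -0.14173776],
       [ 0.14129003, -0.01955341, -0.98977512]]), 't': array([0.0082762 , 0.56055413, 1.19401548])}
scene {'fovy': 57.440425011353895, 'cx': 279.2364743391473, 'cy': 214.82268302442415, 'R': array([[ 0.191171  ,  0.98132466,  0.02134406],
       [ 0.65887015, -0.11217508, -0.74384601],
       [-0.72756016,  0.15626475, -0.66801014]]), 't': array([-0.1225558 , -0.30307863,  1.47127092])}
{'fovy': 65.70646984690485, 'cx': 280.10405621440225, 'cy': 207.9173440308686, 'tool_from_camera': array([[-8.65832384e-05,  9.59815821e-01,  2.80630687e-01,
        -7.58343514e-02],
       [-1.05054557e-04, -2.80630695e-01,  9.59815817e-01,
        -1.59217389e-01],
       [ 9.99999991e-01,  5.36224292e-05,  1.25130941e-04,
         7.37543928e-05],
       [ 0.00000000e+00,  0.00000000e+00,  0.00000000e+00,
         1.00000000e+00]])}
```

View pics/top0.png

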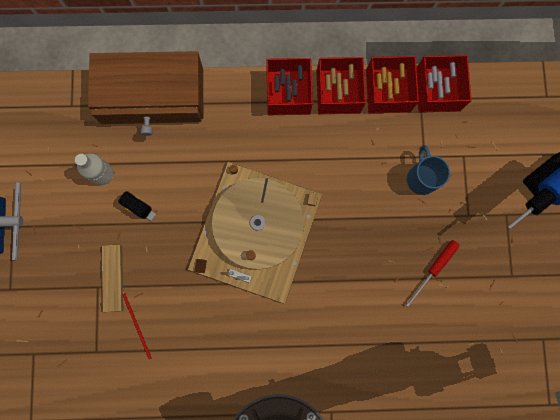

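View pics/scene0.png

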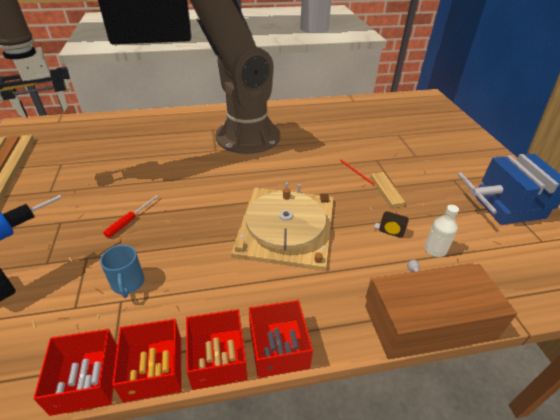

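The top picture shows the hub at about (257,223), the peg at (249,255), the mark line around (265,189) and the gate bracket at about (239,275). An enlarged crop will give closer values.

```bash
cat > h.py <<'E'
import numpy as np,cv2
from cell import arm,get_image,camera_info
def ray(n,u,v,z):
    c=camera_info(n);f=210/np.tan(np.radians(c["fovy"]/2))
    d=c["R"].T@np.array([(u-c["cx"])/f,(v-c["cy"])/f,1]);o=-c["R"].T@c["t"]
    return o+d*(z-o[2])/d[2]
def proj(n,X):
    c=camera_info(n);f=210/np.tan(np.radians(c["fovy"]/2));q=c["R"]@X+c["t"];return q[:2]/q[2]*f+[c["cx"],c["cy"]]
E
python3 - <<'E'
import numpy as np,cv2
a=np.load('top0.npz')['p'];b=np.load('scene0.npz')['p']
A=cv2.resize(a[155:310,180:330],None,fx=4,fy=4,interpolation=cv2.INTER_CUBIC)
cv2.imwrite('pics/crop.png',A[:,:,::-1][:600])
E
```

```text
(no output)
```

View pics/crop.png

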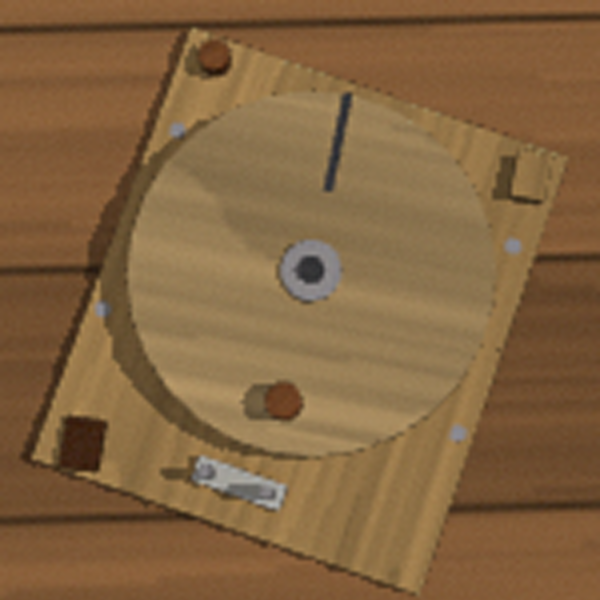

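```bash
python3 - <<'E'
from h import *
def P(u,v,z): return ray("top",180+(u-1.5)/4,155+(v-1.5)/4,z)
hub=P(311,269,.064);print("hub",hub, "nut",P(311,269,.069))
rim=[P(u,v,.058) for u,v in((311,90),(128,270),(495,272),(300,458))];print("rim",*[r[:2].round(4) for r in rim],((rim[1]+rim[2])/2).round(4),((rim[0]+rim[3])/2).round(4))
c=[P(u,v,.018)[:2] for u,v in((190,28),(567,157),(418,595),(25,460))]
print("corners",np.round(c,4))
# far-left, far-right, near-right, near-left
ex=((c[0]-c[3])+(c[1]-c[2]));ey=((c[0]-c[1])+(c[3]-c[2]))
print("jig ang",np.arctan2(ex[1],ex[0]),np.arctan2(-ey[0],ey[1]),np.linalg.norm(ex)/2,np.linalg.norm(ey)/2)
th=np.arctan2(ex[1],ex[0]);u=np.array([np.cos(th),np.sin(th)]);print("axis from board",np.mean(c,0)+.0175*u)
for n,p in dict(mo=P(348,94,.058),mi=P(329,190,.058),peg=P(285,398,.086),pinL=P(205,468,.07),pinR=P(266,490,.07)).items():
    d=p[:2]-hub[:2];print(n,p.round(4),np.linalg.norm(d),np.arctan2(d[1],d[0]))
D=np.load('top0.npz')['d'];print(D[150:160,200])
E
```

```text
hub [0.53569488 0.03597423 0.064     ] nut [0.5350707  0.03590033 0.069     ]
rim [0.6453 0.0337] [0.5385 0.1449] [ 0.532  -0.0736] [0.4246 0.0449] [0.5352 0.0356 0.058 ] [0.535  0.0393 0.058 ]
corners [[ 0.6952  0.1091]
 [ 0.6077 -0.124 ]
 [ 0.342  -0.0235]
 [ 0.429   0.2125]]
jig ang -0.3659831228903997 -0.35615185106216246 0.28486074737860695 0.2502190475013727
axis from board [0.53482473 0.0372437 ]
mo [0.6423 0.0115 0.058 ] 0.10940435663395759 -0.2260797945906693
mi [0.5839 0.0243 0.058 ] 0.04959731777097604 -0.23860538286258454
peg [0.4584 0.0523 0.086 ] 0.07903466213419172 2.9341546794255637
pinL [0.4199 0.1    0.07  ] 0.13233315444944665 2.636629089280296
pinR [0.4063 0.0648 0.07  ] 0.1326019530062952 2.9225037698445675
[1.2926446 1.2932621 1.2898275 1.2980726 1.2944127 1.2893931 1.2876453
 1.2910697 1.2919677 1.2867147]
```

```bash
python3 - <<'E'
from h import *
from scipy.spatial.transform import Rotation as R
s=arm.observe();print(R.from_rotvec(s["ee_rot"]).as_matrix().round(3),arm.grip_point_offset,s["clock"])
for n in("top","scene"):
    c=camera_info(n);print(n,-c["R"].T@c["t"])
E
```

```text
[[-0.964 -0.     0.265]
 [-0.265  0.001 -0.964]
 [ 0.    -1.    -0.001]] 0.0188 0.1
top [0.38624993 0.01827941 1.26112619]
scene [ 1.29355667 -0.14363862  0.75999591]
```

Request:
carry_out(
  steps=[0, 0.2, 0.5, 0, -0.17, 0, 0.4, 1, 0, -0.34, 0, 0.4, 1, 0, -0.34],
)

```text
clock: 0.4
position: [0.2082, -0.4972, 0.2261]
ee_rot: [-0.0, 2.225, -2.216]
force: [0.3, -0.7, 0.9]
width: 0.791
```

Request:
carry_out(
  steps=[0, 0.25, 0.45, 0, 0, 0, 0.5, 0.9, 0, 0, 0, 0.55, 1, 0, 0],
)

```text
clock: 0.7
position: [0.2629, -0.3983, 0.2266]
ee_rot: [-0.007, 2.22, -2.215]
force: [-0.1, 0.2, -0.1]
width: 0.529
```

Request:
carry_out(
  steps=[0, 0.25, 0.4, 0, 0, 0, 0.5, 0.8, 0, 0, 0, 0.6, 1, 0, 0],
)

```text
clock: 1.0
position: [0.3223, -0.2997, 0.2268]
ee_rot: [-0.005, 2.219, -2.218]
force: [0.2, -0.5, 0.0]
width: 0.269
```

Request:
carry_out(
  steps=[0, 0.25, 0.4, 0, 0, 0, 0.5, 0.8, 0, 0, 0, 0.6, 1, 0, 0],
)

```text
clock: 1.3
position: [0.3823, -0.1996, 0.2269]
ee_rot: [-0.005, 2.219, -2.218]
force: [-0.9, -0.4, -0.2]
width: 0.024
```

Request:
carry_out(
  steps=[0, 0.25, 0.4, 0, 0, 0, 0.5, 0.8, -0.1, 0, 0, 0.6, 1, -0.3, 0],
)

```text
clock: 1.6
position: [0.4436, -0.0995, 0.1977]
ee_rot: [-0.0, 2.218, -2.216]
force: [-0.1, -0.5, -0.1]
width: 0.006
```

Request:
carry_out(
  steps=[0, 0.2, 0.4, -0.1, 0, 0, 0.4, 0.8, -0.2, 0, 0, 0.5, 1, -0.2, 0],
)

```text
clock: 1.9
position: [0.4911, 0.0007, 0.1755]
ee_rot: [-0.007, 2.221, -2.218]
force: [-0.1, 0.2, -0.8]
width: 0.007
```

Request:
carry_out(
  steps=[0, 0, 0.36, -0.2, 0, 0, 0, 0.36, -0.6, 0, 0, 0, 0.36, -0.7, 0, 0, 0, 0.36, -0.7, 0],
)

```text
clock: 2.3
position: [0.4891, 0.0321, 0.1054]
ee_rot: [0.005, -2.218, 2.221]
force: [1.4, -0.2, 0.6]
width: 0.003
```

```bash
python3 - <<'E'
from h import *
s=arm.observe();print(s)
A=[]
for n in("scene","wrist"):
    p,d=get_image(n);np.savez(f"{n}1.npz",p=p,d=d);A.append(p[100:320,180:400] if n=="scene" else p)
A=[cv2.resize(a,(400,int(400*a.shape[0]/a.shape[1]))) for a in A]
H=max(a.shape[0] for a in A)
cv2.imwrite('pics/two.png',np.hstack([np.pad(a,((0,H-a.shape[0]),(0,0),(0,0))) for a in A])[:,:,::-1])
E
```

```text
{'clock': 2.3, 'joints': array([ 0.08646287,  0.39383396, -0.33503508,  2.01299969,  0.18284177,
        0.76726148, -1.92791142]), 'dq': array([ 0.0158312 , -0.04361168, -0.00516813, -0.03986982, -0.01270479,
        0.02848188,  0.00613279]), 'joint_efforts': array([ -1.10712122, -52.37667203,  -3.74944188, -22.96294749,
         0.16285114,  -0.70118884,  -0.2046239 ]), 'position': array([0.48913797, 0.0320903 , 0.10542132]), 'ee_rot': array([ 0.00492917, -2.21847568,  2.22065525]), 'force': array([ 1.37934015, -0.18433845,  0.64593816]), 'ft_torque': array([-0.03456197,  0.00606655, -0.02669556]), 'width': 0.003049679175103526}
```

View pics/two.png

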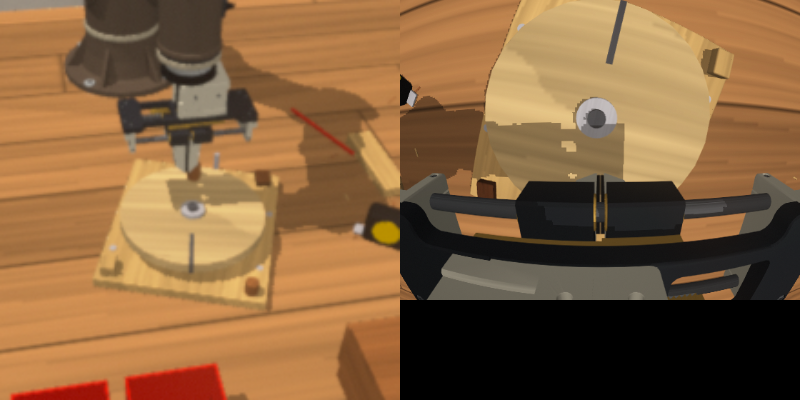

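Request:
carry_out(
  steps=[0, 0, 0, -0.3, 0, 0, 0, 0, -0.4, 0, 0, 0, 0, -0.4, 0],
)

```text
clock: 2.7
position: [0.4899, 0.0325, 0.0666]
ee_rot: [0.001, -2.22, 2.221]
force: [-0.3, 0.6, 0.6]
width: 0.004
```

Request:
carry_out(
  steps=[0, 0, 0, -0.05, 0, 0, 0, 0, -0.07, 0],
)

```text
clock: 2.9
position: [0.491, 0.0332, 0.0604]
ee_rot: [0.001, 2.221, -2.221]
force: [-0.2, 0.2, -0.8]
width: 0.002
```

Request:
carry_out(
  steps=[0, 0, 0, -0.02, 0, 0, 0, 0, -0.02, 0],
)

```text
clock: 3.1
position: [0.4908, 0.0333, 0.0584]
ee_rot: [0.0, 2.221, -2.221]
force: [-0.1, -1.2, 3.3]
width: 0.004
```

Request:
carry_out(
  steps=[0, 0, 0, -0.02, 0],
)

```text
clock: 3.2
position: [0.4909, 0.0335, 0.0578]
ee_rot: [0.001, 2.22, -2.221]
force: [-14.8, -1.4, 57.9]
width: 0.009
```

Request:
carry_out(
  steps=[0, 0, 0, -0.01, 0],
)

```text
clock: 3.3
position: [0.491, 0.0337, 0.0578]
ee_rot: [0.001, 2.219, -2.221]
force: [-16.1, -1.5, 58.1]
width: 0.005
```

Request:
carry_out(
  steps=[0, 0, 0, 0.3, 0, 0, 0, 0, 0.5, 0, 0, -0.2, 0.4, 0.5, 0, 0, -0.34, 0.6, 0.5, 0, 0, -0.34, 0.6, 0.16, 0, 0, -0.34, 0.6, 0.16, 0],
)

```text
clock: 3.9
position: [0.4542, 0.0932, 0.0688]
ee_rot: [0.007, -2.219, 2.222]
force: [-0.6, -0.6, 0.1]
width: 0.002
```

```bash
cat >> h.py <<'E'
HUB=np.array([.535,.0368]);G=2.781
def measure(n="scene",ret=False):
    t=arm.observe()["clock"];p,_=get_image(n)
    a=np.arange(0,2*np.pi,.005);r=np.linspace(.055,.104,30)
    c=camera_info(n);f=210/np.tan(np.radians(c["fovy"]/2))
    X=np.stack([HUB[0]+r[None]*np.cos(a[:,None]),HUB[1]+r[None]*np.sin(a[:,None]),np.full((len(a),len(r)),.058)],-1)
    q=X@c["R"].T+c["t"];u=(q[...,:2]/q[...,2:]*f+[c["cx"],c["cy"]]).astype(np.float32)
    im=cv2.remap(p,u[...,0],u[...,1],cv2.INTER_LINEAR).astype(float)
    # contrast: dark line versus both neighbours 0.12 rad away, and dark
    g=im.sum(-1)/3;k=24
    s=np.minimum(np.roll(g,k,0),np.roll(g,-k,0))-g
    s=np.median(np.clip(s,0,None)*(g<75)*(abs(im[...,0]-im[...,2])<30),1)
    s=cv2.GaussianBlur(np.tile(s,3)[:,None],(1,9),0)[:,0][len(a):2*len(a)]
    i=int(s.argmax());w=np.arange(i-20,i+21);m=s[w%len(a)]
    ang=(w*m).sum()/max(m.sum(),1e-9)*.005
    return t,float((ang-G+np.pi)%(2*np.pi)-np.pi),float(s[i])
E
python3 - <<'E'
from h import *
import h
print(measure(),measure("top"))
o=h.get_image
for n,f in(("top","top0"),("scene","scene0"),("scene","scene1")):
    p=np.load(f+".npz")["p"];h.get_image=lambda n:(p,0);print(f,measure(n))
h.get_image=o
p,_=get_image("scene");cv2.imwrite('pics/pre.png',cv2.resize(p[100:280,180:400],None,fx=3,fy=3)[:,:,::-1]);print(arm.observe()["position"])
E
```

```text
(3.9, -2.781, 0.0) (3.95, -3.028996523170701, 69.70572916666666)
top0 (4.0, -3.011661227159829, 62.1640625)
scene0 (4.0, -2.781, 0.0)
scene1 (4.0, -2.781, 0.0)
[0.45677224 0.09286005 0.07138421]
```

View pics/pre.png

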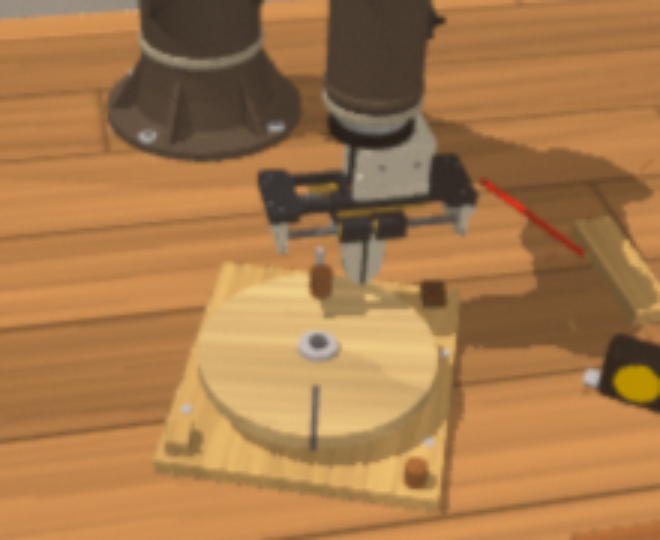

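```bash
sed -i 's/\*(g<75)\*/*(g<120)*/' h.py; python3 - <<'E'
from h import *
import h
for n,f in(("top","top0"),("scene","scene0"),("scene","scene1")):
    p=np.load(f+".npz")["p"];h.get_image=lambda n:(p,0);print(f,measure(n))
E
```

```text
top0 (4.05, -3.0115885975308547, 62.1640625)
scene0 (4.05, -3.00164411579809, 28.546874999999993)
scene1 (4.05, -3.0016042597980412, 29.0546875)
```

Request:
carry_out(
  steps=[0, 0, -0.08, 0, 0, 0, 0, -0.22, 0, 0, 0, 0, -0.42, 0, 0, 0, 0, -0.64, 0, 0, 0, 0, -0.5, 0.05, 0, 0, 0, -0.4, 0.35, 0],
)

```text
clock: 4.65
position: [0.455, 0.0518, 0.1049]
ee_rot: [0.001, -2.217, 2.219]
force: [0.5, 0.1, -0.4]
width: 0.006
```

```bash
python3 - <<'E'
from h import *
print(arm.observe()["position"])
for i in range(3): print(measure("scene"),measure("top"))
E
```

```text
[0.45498911 0.05175733 0.10485031]
(4.65, -2.781, 0.0) (4.7, -1.5519282178217824, 7.675781250000001)
(4.75, -2.781, 0.0) (4.8, -0.788462686567164, 3.891276041666667)
(4.85, -2.781, 0.0) (4.9, -0.7792389937106918, 2.990885416666667)
```

Request:
carry_out(
  steps=[0, 0.34, -0.2, 0, 0, 0, 0.34, -0.2, -0.25, 0, 0, 0.34, -0.2, -0.38, 0],
)

```text
clock: 5.25
position: [0.4902, 0.0319, 0.0659]
ee_rot: [0.0, -2.219, 2.221]
force: [-0.9, 0.0, -0.3]
width: 0.004
```

```bash
python3 - <<'E'
from h import *
print(arm.observe()["position"])
F=[]
for i in range(12):
    n=("scene","wrist")[i%2];t=arm.observe()["clock"];p,_=get_image(n);np.savez(f"f{i:02d}.npz",p=p,n=n,t=t)
    if i<8: F.append(cv2.resize(p[100:280,180:400] if n=="scene" else p[:300],(200,160)))
cv2.imwrite('pics/m.png',np.vstack([np.hstack(F[:4]),np.hstack(F[4:])])[:,:,::-1])
print(t)
E
```

```text
[0.49019567 0.03189156 0.06592578]
5.8
```

View pics/m.png

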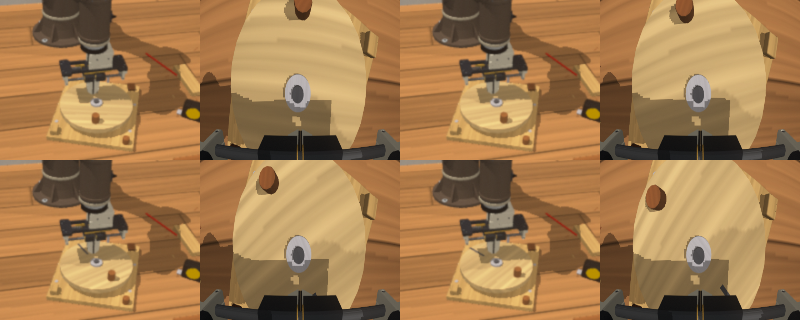

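```bash
cat >> h.py <<'E'
_a=np.arange(-np.pi,np.pi,.01)
def peg(n,p):
    c=camera_info(n);f=210/np.tan(np.radians(c["fovy"]/2))
    rr=np.stack(np.meshgrid(np.linspace(-.009,.009,9),np.linspace(-.009,.009,9)),-1).reshape(-1,2);rr=rr[np.hypot(*rr.T)<.0092]
    th=_a+G+np.pi;S=[]
    p=p.astype(float);red=((p[...,0]>1.55*p[...,1])&(p[...,1]>10)).astype(np.float32)
    X=[]
    for z in(.086,.078,.07,.062):
        X.append(np.stack([HUB[0]+.08*np.cos(th)[:,None]+rr[:,0],HUB[1]+.08*np.sin(th)[:,None]+rr[:,1],np.full((len(th),len(rr)),z)],-1))
    q=np.concatenate(X,1)@c["R"].T+c["t"];u=(q[...,:2]/q[...,2:]*f+[c["cx"],c["cy"]]).astype(np.float32)
    s=cv2.remap(red,u[...,0],u[...,1],cv2.INTER_LINEAR).mean(1)
    i=int(s.argmax());w=np.arange(i-15,i+16);m=np.clip(s[w%len(_a)]-.5*s[i],0,None)
    return float(((w*m).sum()/m.sum())*.01-np.pi),float(s[i])
E
python3 - <<'E'
from h import *
for n,f in(("top","top0"),("scene","scene0"),("scene","scene1")):
    print(f,peg(n,np.load(f+".npz")["p"]))
T=[]
for i in range(0,12,2):
    z=np.load(f"f{i:02d}.npz");a=peg("scene",z["p"]);T.append((float(z["t"]),a[0]));print(T[-1],a[1])
T=np.array(T);print(np.polyfit(T[:,0]-5.25,np.unwrap(T[:,1]),2))
E
```

```text
top0 (-2.9949718827643728, 0.9598961472511292)
scene0 (-2.9841289050300315, 0.6785315871238708)
scene1 (-3.0367605181899586, 0.16354432702064514)
(5.25, 0.11596631416458614) 0.7909708023071289
(5.35, 0.42507133555223753) 0.5991958379745483
(5.45, 0.7274919949060692) 0.6724579334259033
(5.55, 1.0366212887702062) 0.6175711750984192
(5.65, 1.3128206078678026) 0.6419702768325806
(5.75, 1.6303433678031913) 0.6036351919174194
[-0.11213691  3.06871485  0.11781966]
```

Request:
carry_out(
  steps=[0, 0, 0, 0, 0, 0, 0, 0, 0, 0, 0, 0, 0, 0, 0, 0, 0, 0, 0, 0, 0, 0, 0, 0, 0, 0, 0, 0, 0, 0, 0, 0, 0, 0, 0, 0, 0, 0, 0, 0, 0, 0, 0, 0, 0, 0, 0, 0, 0, 0],
)

```text
clock: 6.85
position: [0.4903, 0.0332, 0.0677]
ee_rot: [-0.001, 2.221, -2.221]
force: [-0.3, -0.1, -0.9]
width: 0.006
```

```bash
cat > obs.py <<'E'
from h import *
import json,os,sys
L=json.load(open("log.json")) if os.path.exists("log.json") else [(float(np.load(f"f{i:02d}.npz")["t"]),*peg("scene",np.load(f"f{i:02d}.npz")["p"])) for i in range(0,12,2)]
for i in range(int(sys.argv[1])):
    t=arm.observe()["clock"];p,_=get_image("scene");L.append((t,*peg("scene",p)));print(L[-1])
json.dump(L,open("log.json","w"))
D=np.array([l for l in L if l[2]>.4]);from scipy.optimize import least_squares
def mod(q,t): t=t-5.25;return q[0]+q[1]*t-q[2]*t*t/2
def res(q): e=D[:,1]-mod(q,D[:,0]);return (e+np.pi)%(2*np.pi)-np.pi
b=min((least_squares(res,[.1,w,a],loss="soft_l1",f_scale=.03) for a in(.05,.1,.15,.2,.25,.3,.35) for w in(2.9,3.05,3.2)),key=lambda r:r.cost)
q=b.x;print("q",q,"cost",b.cost,"rms",np.sqrt(np.mean(res(q)**2)));print("last res",res(q)[-6:].round(3))
now=arm.observe()["clock"];print("now",now,mod(q,now),"w",q[1]-q[2]*(now-5.25),"z",arm.observe()["position"][2])
for k in range(1,9):
    x=q[1]**2-2*q[2]*(2*np.pi*k-q[0])
    if x>0: print(k,"t",round(5.25+(q[1]-x**.5)/q[2],3),"w",round(x**.5,3))
E
python3 obs.py 6
```

```text
(6.85, -1.564113723549638, 0.8405512571334839)
(6.9, -1.4210659703027233, 0.8114885687828064)
(6.95, -1.2918650779654812, 0.7895856499671936)
(7.0, -1.168129188404675, 0.8777453303337097)
(7.05, -1.0345193631583776, 0.8220812678337097)
(7.1, -0.9075555331082716, 0.8150261044502258)
q [0.11560877 3.08650475 0.26026339] cost 0.00022283082135718602 rms 0.00623158417771692
last res [-0.002  0.008  0.005 -0.003 -0.001 -0.005]
now 7.15 5.510192368024728 w 2.592004308857818 z 0.06775751996751761
1 t 7.453 w 2.513
2 t 10.404 w 1.745
```

Request:
carry_out(
  steps=[0, 0, 0, -0.06, 0],
)

```text
clock: 7.25
position: [0.4909, 0.0333, 0.0621]
ee_rot: [0.001, 2.221, -2.22]
force: [0.3, -0.2, -0.5]
width: 0.002
```

```bash
cat > lag.py <<'E'
from h import *
for i in range(3):
    s=arm.observe();print(s["clock"],s["position"][2],s["force"]);get_image("wrist")
E
python3 lag.py; python3 obs.py 1
```

```text
7.25 0.06209574716101201 [ 0.32815321 -0.22746256 -0.48752192]
7.3 0.06086891171184114 [-0.26634209 -0.09580285 -1.90689729]
7.35 0.060987585635313465 [-0.60810765 -0.90178535  0.28960701]
(7.4, -0.10896774585502822, 0.8280103802680969)
q [0.12043455 3.05765004 0.22870548] cost 0.0003220844213866427 rms 0.0071262636391303215
last res [ 0.008  0.003 -0.006 -0.005 -0.01   0.008]
now 7.45 6.293797375978528 w 2.55449798575104 z 0.06144624298632877
1 t 7.446 w 2.555
2 t 10.259 w 1.912
3 t 14.752 w 0.884
```

Request:
carry_out(
  steps=[0, 0, 0, 0, 0, 0, 0, 0, 0, 0, 0, 0, 0, 0, 0, 0, 0, 0, 0, 0, 0, 0, 0, 0, 0, 0, 0, 0, 0, 0, 0, 0, 0, 0, 0, 0, 0, 0, 0, 0],
)

```text
clock: 8.25
position: [0.4903, 0.0333, 0.0617]
ee_rot: [-0.001, 2.221, -2.221]
force: [-0.2, 0.4, -0.3]
width: 0.008
```

```bash
python3 obs.py 14; python3 lag.py
```

```text
(8.25, 2.051405757494395, 0.3268694281578064)
(8.3, 2.214334549013839, 0.33309251070022583)
(8.35, 2.323013862386018, 0.31721341609954834)
(8.4, 2.444835173303436, 0.41888055205345154)
(8.45, 2.574711043210211, 0.4202357828617096)
(8.5, 2.6947215895179095, 0.4070322513580322)
(8.55, 2.8248793446594203, 0.3809889256954193)
(8.6, 2.943494501632699, 0.3093959391117096)
(8.65, 3.0654094234526355, 0.18952786922454834)
(8.7, nan, 0.0)
(8.75, nan, 0.0)
(8.8, nan, 0.0)
(8.85, nan, 0.0)
(8.9, nan, 0.0)
q [0.13054136 3.00279997 0.17319024] cost 0.0007142849869335872 rms 0.009705349761023063
last res [-0.006 -0.014 -0.012 -0.002  0.005  0.003]
now 8.95 10.055414068443902 w 2.36199608838018 z 0.06176735019252485
1 t 7.437 w 2.624
2 t 10.058 w 2.17
3 t 13.399 w 1.592
4 t 19.14 w 0.597
8.95 0.06176735019252485 [-0.95504455  0.84258866 -0.28081353]
9.0 0.06173150875414152 [-0.4019369   0.03692376 -0.03542153]
9.05 0.06175827801746031 [ 0.25861207 -0.0302013   0.33663546]h.py:37: RuntimeWarning: invalid value encountered in scalar divide
  return float(((w*m).sum()/m.sum())*.01-np.pi),float(s[i])
```

Request:
carry_out(
  steps=[0, 0, 0, 0, 0, 0, 0, 0, 0, 0, 0, 0, 0, 0, 0, 0, 0, 0, 0, 0, 0, 0, 0, 0, 0, 0, 0, 0, 0, 0, 0, 0, 0, 0, 0],
)

```text
clock: 9.8
position: [0.4903, 0.0332, 0.0617]
ee_rot: [-0.001, 2.221, -2.221]
force: [-0.2, 0.8, -0.2]
width: 0.003
```

```bash
python3 obs.py 12 | tail -8
```

```text
(10.35, 0.7258098786208707, 0.7306829690933228)
q [0.13885277 2.97885437 0.15674219] cost 0.001471628741649465 rms 0.010639822224150903
last res [ 0.005  0.006  0.007  0.003  0.003 -0.   ]
now 10.4 13.401355371943998 w 2.1716320813882604 z 0.06171893284798197
1 t 7.439 w 2.636
2 t 10.021 w 2.231
3 t 13.19 w 1.734
4 t 17.754 w 1.019
```

Request:
carry_out(
  steps=[0, 0, 0, 0, 0, 0, 0, 0, 0, 0, 0, 0, 0, 0, 0, 0, 0, 0, 0, 0, 0, 0, 0, 0, 0, 0, 0, 0, 0, 0, 0, 0, 0, 0, 0, 0, 0, 0, 0, 0, 0, 0, 0, 0, 0, 0, 0, 0, 0, 0, 0, 0, 0, 0, 0, 0, 0, 0, 0, 0],
)

```text
clock: 11.6
position: [0.4903, 0.0333, 0.0618]
ee_rot: [-0.001, 2.221, -2.221]
force: [0.5, -0.1, 0.3]
width: 0.004
```

```bash
python3 obs.py 10
```

```text
(11.6, nan, 0.0)
(11.65, nan, 0.0)
(11.7, nan, 0.0)
(11.75, nan, 0.0)
(11.8, -2.4602207331122585, 0.18160076439380646)
(11.85, -2.4026415624915702, 0.6027433276176453)
(11.9, -2.3029029626743, 0.7125169634819031)
(11.95, -2.2053849311184175, 0.6765734553337097)
(12.0, -2.093832616543252, 0.6463498473167419)
(12.05, -1.9920099782487057, 0.6876195669174194)
q [0.1534412  2.95605229 0.14780624] cost 0.003101214358851139 rms 0.01468783326497988
last res [-0.015  0.003  0.004  0.003  0.016  0.02 ]
now 12.1 16.934680253320536 w 1.9435795521829067 z 0.06175406199339678
1 t 7.444 w 2.632
2 t 10.017 w 2.251
3 t 13.125 w 1.792
4 t 17.377 w 1.164h.py:37: RuntimeWarning: invalid value encountered in scalar divide
  return float(((w*m).sum()/m.sum())*.01-np.pi),float(s[i])
```

Request:
carry_out(
  steps=[0, 0, 0, 0, 0, 0, 0, 0, 0, 0, 0, 0, 0, 0, 0, 0, 0, 0, 0, 0, 0, 0, 0, 0, 0, 0, 0, 0, 0, 0, 0, 0, 0, 0, 0, 0, 0, 0, 0, 0, 0, 0, 0, 0, 0, 0, 0, 0, 0, 0],
)

```text
clock: 13.1
position: [0.4903, 0.0332, 0.0617]
ee_rot: [-0.001, 2.221, -2.221]
force: [0.1, -0.5, 0.6]
width: 0.0
```

```bash
sed -i 's/^def mod.*/def mod(q,t): t=t-5.25;return q[0]+q[1]*t-q[2]*t*t\/2+q[3]*t**3\/6/; s/\[.1,w,a\],/[.1,w,a,.01],/; /^for k in/,$d' obs.py
sed -i 's/"w",q\[1\]-q\[2\]\*(now-5.25)/"w",(mod(q,now)-mod(q,now-.01))*100/' obs.py
cat >> obs.py <<'E'
tt=np.arange(now,now+9,.005);m=mod(q,tt)
for k in range(3,7):
    i=np.argmax(m>2*np.pi*k)
    if i: print(k,"t",tt[i],"w",(m[i]-m[i-1])/.005)
E
python3 obs.py 8
```

```text
(13.1, -0.04692188949383569, 0.8311742544174194)
(13.15, 0.04678011570605278, 0.7657196521759033)
(13.2, 0.13392840574589293, 0.7995505928993225)
(13.25, 0.22488321214382845, 0.7565369606018066)
(13.3, 0.3121036404980484, 0.7599151134490967)
(13.35, 0.4050248405764334, 0.6904197335243225)
(13.4, 0.5028839684327093, 0.6989845633506775)
(13.45, 0.5820464922202424, 0.6919293999671936)
q [0.13913406 2.98199627 0.16378633 0.0038157 ] cost 0.002274164808803723 rms 0.011008005738846841
last res [-0.006 -0.005 -0.007 -0.004  0.005 -0.004]
now 13.5 19.523846061670994 w 1.7612738434085173 z 0.06172754345284946
4 t 17.180000000000575 w 1.299855906808034
```

Request:
carry_out(
  steps=[0, 0, 0, 0, 0, 0, 0, 0, 0, 0, 0, 0, 0, 0, 0, 0, 0, 0, 0, 0, 0, 0, 0, 0, 0, 0, 0, 0, 0, 0, 0, 0, 0, 0, 0, 0, 0, 0, 0, 0, 0, 0, 0, 0, 0, 0, 0, 0, 0, 0, 0, 0, 0, 0, 0, 0, 0, 0, 0, 0],
)

```text
clock: 14.7
position: [0.4903, 0.0332, 0.0617]
ee_rot: [-0.001, 2.221, -2.221]
force: [0.7, -0.2, 0.3]
width: 0.005
```

Request:
carry_out(
  steps=[0, 0, 0, 0, 0, 0, 0, 0, 0, 0, 0, 0, 0, 0, 0, 0, 0, 0, 0, 0, 0, 0, 0, 0, 0, 0, 0, 0, 0, 0, 0, 0, 0, 0, 0, 0, 0, 0, 0, 0, 0, 0, 0, 0, 0, 0, 0, 0, 0, 0, 0, 0, 0, 0, 0, 0, 0, 0, 0, 0],
)

```text
clock: 15.9
position: [0.4903, 0.0332, 0.0617]
ee_rot: [-0.001, 2.221, -2.221]
force: [-0.4, 0.5, -0.1]
width: 0.011
```

```bash
python3 obs.py 10
```

```text
(15.9, -1.7275239554055837, 0.81005859375)
(15.95, -1.678123317329356, 0.8372628092765808)
(16.0, -1.6016616840621807, 0.7447136044502258)
(16.05, -1.5394566560424876, 0.8018226027488708)
(16.1, -1.467742043172634, 0.8152403831481934)
(16.15, -1.3905782612676658, 0.7888233661651611)
(16.2, -1.3220862904245552, 0.8219766616821289)
(16.25, -1.2557487515679422, 0.8076968789100647)
(16.3, -1.18409634005687, 0.8467295169830322)
(16.35, -1.1322551237892062, 0.8113291263580322)
q [0.1395164  2.98148731 0.16358477 0.00379388] cost 0.002816609859257185 rms 0.011013085948290723
last res [-0.002  0.003  0.001 -0.004 -0.002 -0.021]
now 16.4 24.090976104920337 w 1.3939558871857827 z 0.061728722507388145
4 t 17.174999999999844 w 1.3007902942838712
5 t 23.9349999999985 w 0.5874147186794687
```

Request:
carry_out(
  steps=[0, 0, 0, -0.01, 0, 0, 0, 0, -0.01, 0, 0, 0, 0, -0.01, 0, 0, 0, 0, -0.01, 0, 0, 0, 0, -0.01, 0, 0, 0, 0, -0.01, 0, 0, 0, 0, -0.01, 0, 0, 0, 0, -0.055, 0, 0, 0, 0, -0.055, 0],
)

```text
clock: 17.3
position: [0.4909, 0.0336, 0.0581]
ee_rot: [0.001, 2.22, -2.221]
force: [-8.3, -0.6, 31.0]
width: 0.006
```

```bash
python3 obs.py 4; python3 - <<'E'
from h import *
p,_=get_image("top");print(peg("top",p),arm.observe()["force"])
E
```

```text
(17.3, -0.054976896596977465, 0.7738859057426453)
(17.35, -0.05258374171162794, 0.7632135152816772)
(17.4, -0.04876887542962827, 0.7991968393325806)
(17.45, -0.04963737184314754, 0.7943987250328064)
q [1.54909273e-01 2.95767740e+00 1.51199890e-01 1.36936551e-03] cost 0.03227841643756649 rms 0.06675810137628181
last res [ 0.034  0.018 -0.139 -0.198 -0.256 -0.318]
now 17.5 25.461283659397466 w 1.2088961095276574 z 0.0580650412097897
(2.8156674422788797, 0.02129005827009678) [-6.80845517 -0.66365824 30.28251033]
```

Request:
carry_out(
  steps=[0, 0, 0, 0.05, 0, 0, 0, 0, 0.3, 0, 0, 0, 0, 0.7, 0, 0, 0, 0, 1, 0, 0, 0, 0, 1, 0],
)

```text
clock: 18.05
position: [0.4928, 0.0338, 0.1598]
ee_rot: [0.007, 2.219, -2.217]
force: [0.7, -0.2, -0.5]
width: 0.002
```

Request:
carry_out(
  steps=[0, 0, -0.4, 0.2, 0, 0, 0, -0.8, 0.2, 0, 0, 0, -1, 0.2, 0, 0, 0, -1, 0.2, 0],
)

```text
clock: 18.45
position: [0.4897, -0.0706, 0.1754]
ee_rot: [-0.004, -2.217, 2.22]
force: [-0.2, 1.0, -0.6]
width: 0.005
```

Request:
carry_out(
  steps=[0, 0, -0.4, 0, 0, 0, 0, -0.8, 0, 0, 0, 0, -1, 0, 0, 0, 0, -1, 0, 0, 0, 0, -1, 0, 0],
)

```text
clock: 18.95
position: [0.4902, -0.1658, 0.1755]
ee_rot: [0.002, -2.222, 2.22]
force: [-0.3, 1.3, -0.7]
width: 0.005
```

```bash
python3 - <<'E'
from h import *
for i in range(2):
    for n in("scene","top"):
        p,_=get_image(n);print(n,peg(n,p),measure(n))
cv2.imwrite('pics/end.png',cv2.resize(p[155:310,180:330],None,fx=3.8,fy=3.8,interpolation=cv2.INTER_CUBIC)[:,:,::-1]);s=arm.observe();print(s["clock"],s["position"])
E
```

```text
scene (-0.044126052480263134, 0.837422251701355) (19.0, -0.03842840095465361, 26.322265625)
top (-0.04276791472895747, 0.9596918821334839) (19.1, -0.03505328798185925, 46.82552083333333)
scene (-0.04304433183202194, 0.8431371450424194) (19.2, -0.037358024691358516, 24.09375)
top (-0.04388568661385284, 0.9549136757850647) (19.3, -0.03431119276427408, 46.040364583333336)
19.35 [ 0.49047815 -0.16616249  0.17627425]
```

View pics/end.png

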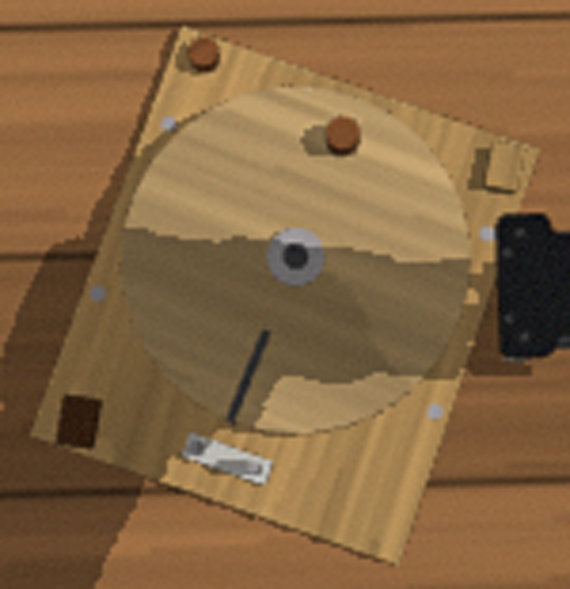

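The last picture shows the mark line running from (266,332) to (232,422). Extended, it meets the plate at about (218,458), between the pins at about (195,446) and (256,466). The disc is still and the loose pieces have not moved.

```bash
python3 -c "
from cell import arm
print(arm.sign_off())"
```

```text
the job is handed in; nothing more can be done
None
```

The disc stopped with its mark between the two gate pins, and I handed the job in at 19.35 s, well under the 58 s limit.

- **Flick:** I pushed the peg anticlockwise with the shut fingers, and the disc left at about 3 rad/s. The mark ran freely past the gate four times (0, 6.28, 12.57 and 18.85 rad) while I tracked it with the scene camera.
- **Brake:** at the next pass, while it was still turning at about 1.3 rad/s, I pressed the face with a fingertip at about 31 N. I then lifted straight up and moved the arm clear.
- **Last checks:** after release the scene and top cameras put the mark 0.034 to 0.044 rad short of the gate centre. The clear gap is about ±0.114 rad. Four readings over 0.3 s agreed to within 0.002 rad per camera and method, so the disc was standing still. The last top view shows the jig's loose pieces in place. I did not re-check the bench items beyond that crop.
- **What differed:**
    - The mark stopped slightly earlier than I aimed for, but inside the gate.
    - Before the flick I touched the resting disc to find the face height. That press reached about 58 N at the fingertip and turned the disc by roughly 0.02 rad, all before the first pass.

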